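Put the office stamps back in their own trays

TASK

Pick the four hand stamps out of the clutter on the desk and stand each one upright in the white tray made for its foot: large round, small round, square and oblong, each foot lying flat on the floor of its own tray, inside the rim. Do not shift the clip dish or the card holder.

Things in the scene. Friction and masses are not known exactly. Their poses are not given: they have to be found in the camera images.
- stamp_big: hand stamp with a dark wooden foot, round, 54 mm in diameter, 18 mm high, and a round upright grey plastic handle 24 mm across (straight from 41 to 68 mm above the underside) on a thinner waist; 72 mm tall in all, 35 to 130 g, loose, standing upright on its foot. Origin at the centre of the foot's underside, z up
- stamp_small: hand stamp with a dark wooden foot, round, 34 mm in diameter, 18 mm high, and a round upright grey plastic handle 20 mm across (straight from 41 to 68 mm above the underside) on a thinner waist; 72 mm tall in all, 35 to 130 g, loose, standing upright on its foot. Origin at the centre of the foot's underside, z up
- stamp_square: hand stamp with a dark wooden foot, square, 42 x 42 mm with sides along its x and y, 18 mm high, and a round upright grey plastic handle 24 mm across (straight from 41 to 68 mm above the underside) on a thinner waist; 72 mm tall in all, 35 to 130 g, loose, standing upright on its foot. Origin at the centre of the foot's underside, z up
- stamp_oblong: hand stamp with a dark wooden foot, oblong, 64 mm along its x and 26 mm along its y, 18 mm high, and an upright grey plastic bar handle, 44 mm along x and 20 mm along y, from the foot to the top; 72 mm tall in all, 35 to 130 g, loose, standing upright on its foot. Origin at the centre of the foot's underside, z up
- stand_big: white tray with a grey lining, large and round, 82 mm outside, 72 mm inside the rim; its floor is 5 mm and the top of its rim 11 mm above the table, rim 5 mm thick; fixed to the table. Origin at the centre of its underside (table height), z up
- stand_small: white tray with a grey lining, small and round, 62 mm outside, 52 mm inside the rim; its floor is 5 mm and the top of its rim 11 mm above the table, rim 5 mm thick; fixed to the table. Origin at the centre of its underside (table height), z up
- stand_square: white tray with a grey lining, square, 70 x 70 mm outside, 60 x 60 mm inside the rim, sides along its x and y; its floor is 5 mm and the top of its rim 11 mm above the table, rim 5 mm thick; fixed to the table. Origin at the centre of its underside (table height), z up
- stand_oblong: white tray with a grey lining, oblong, 92 mm along its x and 54 mm along its y outside, 82 x 44 mm inside the rim; its floor is 5 mm and the top of its rim 11 mm above the table, rim 5 mm thick; fixed to the table. Origin at the centre of its underside (table height), z up
- clip_dish: round brown tortoiseshell dish of paper clips, 76 mm across the rim, 22 mm high, loose; to be left alone. Origin at the centre of its underside
- card_holder: chrome card holder with a block of white cards, 98 mm along its x, 44 mm along its y, 48 mm high, loose; to be left alone. Origin at the centre of its underside
Mind the look-alikes: they are no part of the job. What is shaped like the stamp_oblong but green or red is not meant.

How it is judged (in metres and radians):
At the end, for the whole second after the job is handed in: Each of the four stamps stands released and at rest in the tray of its own shape and size: upright within 0.06 rad, its centre within 14 mm of the tray's centre, and its underside 3 to 7.5 mm above the table, that is flat on the tray's 5 mm floor and not on the rim (horizontal distance between stamp_big and stand_big below 0.014 m and z of stamp_big in the frame of stand_big between 0.003 and 0.0075 m and angle between each of stamp_big, stamp_small, stamp_square, stamp_oblong's own z axis and vertical below 0.06 rad and linear speed of each of stamp_big, stamp_small, stamp_square, stamp_oblong below 0.02 m/s and angular speed of each of stamp_big, stamp_small, stamp_square, stamp_oblong below 0.2 rad/s and horizontal distance between stamp_small and stand_small below 0.014 m and z of stamp_small in the frame of stand_small between 0.003 and 0.0075 m and horizontal distance between stamp_square and stand_square below 0.014 m and z of stamp_square in the frame of stand_square between 0.003 and 0.0075 m and horizontal distance between stamp_oblong and stand_oblong below 0.014 m and z of stamp_oblong in the frame of stand_oblong between 0.003 and 0.0075 m); the robot touches nothing.
It fails at once if the clip dish is shifted by more than 30 mm (distance of clip_dish from where it was at the start of the episode above 0.03 m).
It fails at once if the card holder is shifted by more than 30 mm (distance of card_holder from where it was at the start of the episode above 0.03 m).
It also fails if it takes over 96 s, if anything falls off the work surface, if the arm or the gripper's body presses on something with over 40 N, if the wrist force passes 120 N, or if a joint passes its speed limit or range.

ROBOT

A 7-joint arm with a two-finger parallel gripper is mounted at the origin on the work surface. World frame = base frame: x ahead of the robot, y to its left, z up, the work surface at z = 0. Lengths are in mm, angles in rad, forces in N, time in s.
With the tool pointing down it reaches from about 400 to 850 mm from the base axis. Payload 4.5 kg.
Tool frame: the origin (TCP) lies between the finger pads; the fingertips stand 11 mm ahead of it and the grasp point (between the pads) lies 8 mm behind it (env.tcp_to_tips is the distance from the TCP to the fingertips, in mm); z points along the fingers, y is the line along which they close (so a half turn about z gives the same grasp; the last joint's range is limited). The gripper opens to 85 mm and grips with 20 to 120 N. Pads are 22 mm wide; open, the fingers measure 114 mm over their backs; the gripper's body (76 mm by 85 mm) begins 54 mm behind the grasp point. The pads swing forward as they close: fully open they stand 13 mm farther back than shut.
Start: joints at [1.14, 0.689, -0.195, 1.565, 0.157, 0.902, -0.215], TCP at [280.183, -558.704, 242.317] pointing down, gripper open.
Joint ranges: [-3.01, 3.01], [-0.46, 2.08], [-1.47, 1.51], [0.13, 2.56], [-1, 4.14], [0.04, 2.09], [-2.66, 2.66]. Speed limits (rad/s): [2.57, 2.57, 3.14, 3.14, 3.14, 3.14, 3.14].

INTERFACE

Orientations are given as a unit quaternion [w, x, y, z].
In Python, from plant import monitor, capture, camera_params, env, masks_of gives the robot as it stands. The module is installed in compiled form; this text tells all that it offers.
- The arm moves only by the tool send_rows, never from a script. Its argument "targets" is a list that holds one entry, the list of rows, each a list of 5 numbers: the shift along the tool's x, y, z scaled (see below), then the turn about the tool's z scaled (see below), then the opening, from 0 (shut) to 1 (fully open). In form: [[[dx, dy, dz, spin, grip], ...]]. A call has 1 to 12 rows; each row is the pose to reach, as a shift and turn from the pose commanded when the call began, along the tool's axes at that moment; what a row does not reach only later rows make up. The controller multiplies each number of a shift by 250 mm and each number of a turn by 120 degrees. A row lasts 1/10 s, in which the tool goes at most 50 mm and 8.59 degrees, less where a joint would pass 70% of its speed; a pose out of reach is approached as far as the arm can. A call with a number of a shift or a turn outside -1 to 1 is refused whole. A call with a gripper value outside its range is refused whole. The fingers move at their own pace and stop on an object; "force" is the grip in N (left out, the last holds). Time passes only in rows, so rows that repeat a pose let the fingers close. It gives the time, the measured TCP pose, the force, the opening and the grip force at its end, in the units of the state.
- monitor.sense(): the state, without advancing time (a new reading comes with each control period).
- capture(name): name is "side" or "top" or "wrist"; returns the picture (384x512x3 uint8, red, green, blue); there is no depth.
- camera_params(name): a dict with "camera_matrix" (3x3 intrinsics, pixels), "rvec" (rotation vector, rad) and "tvec" (3), from world to camera coordinates, as OpenCV has them. Camera axes: x right, y down, z forward; pixel columns grow to the right and rows downward; lengths in mm; the calibration is good to about 2 mm. A picture is of the moment at which its call begins: read the wrist's pose just before it. camera_params takes no time and is no camera call; for the wrist camera it gives the pose at the moment of the call.
- env.finish_job(): hands the job in; it is judged then, once.
Trained networks look in the newest picture that a camera, given by its name, has taken for a name from the list of things; names that differ only in an ending like _2 or _b are one class to them, and where a whole thing is asked for, a point or a joint stands for the part that bears it (a point fixed in the world has none). Each returns a list of dicts, best first, with "score" (0 to 1); they miss things now and then, are a little off and sometimes report something else, mostly with a low value. They report only what shows in the picture. A call takes as long as a camera call. They do not tell look-alikes from the thing itself.
- masks_of(camera, query): "pixels" (384x512 bool, what is visible of it) and "extent" ([left, top, right, bottom] in pixels, round what is visible of it).
The state is a dict: "clock": time; "joint_pos": joint angles; "qd": joint speeds; "joint_efforts": joint torques, N m; "tcp_pos": TCP position; "orientation": TCP orientation; "contact_force": force on the tool from outside, world axes, zero at the start; "ft_torque": the same for the moment, N m; "width": opening from 0.0 (shut) to 1.0 (fully open); "grasp_force": force on a finger pad.
Only numpy, scipy, OpenCV 4.12 (cv2) and the standard library are available. Lean on these libraries where they do the work, as an engineer would, in place of code of your own. Each camera call takes 0.05 s, during which the arm holds its last target. There are 200 camera calls.

## Working session

There is one attempt and no reset: what is moved stays moved. The work goes in short steps, Python scripts to look and compute and a tool call to move; the robot and the scene stay as the last step left them, time stands still between calls to the robot, and variables do not carry over. Pictures are saved under pics/ and viewed, at most 14 in all, crops included, and the job is handed in when it is done.

Besides the shell and the picture viewer there is one more tool, called after "Emit:" in YAML: its name, and indented under it one key for each argument. send_rows: Moves the arm, as the interface text tells. Its arguments: {"type":"object","properties":{"targets":{"type":"array"},"force":{"type":"number"}},"required":["targets"]}

```bash
mkdir -p pics
python3 - <<'E'
from plant import *
import cv2,numpy as np
s=monitor.sense();print(s)
for n in("top","side"):
    im=capture(n);cv2.imwrite(f"pics/{n}0.png",cv2.cvtColor(im,cv2.COLOR_RGB2BGR));print(n,camera_params(n))
    for q in["stamp_big","stamp_small","stamp_square","stamp_oblong","stand_big","stand_small","stand_square","stand_oblong","clip_dish","card_holder"]:
        for m in masks_of(n,q)[:4]:
            ys,xs=np.nonzero(m["pixels"]);print(q,round(m["score"],2),[int(v) for v in m["extent"]],xs.mean().round(1),ys.mean().round(1),len(xs))
E
```

```text
{'clock': 0.0, 'joint_pos': array([ 1.13981905,  0.69002039, -0.19451028,  1.56635949,  0.15731302,
        0.9024966 , -0.21513145]), 'qd': array([-0.00275618, -0.00097595,  0.00080087, -0.00062776,  0.00064659,
        0.00196974,  0.00039463]), 'joint_efforts': array([-8.70182121e-04, -5.39608276e+01, -1.26622751e+00, -1.58544534e+01,
        9.17635654e-03,  9.47261491e-03,  2.43126031e-06]), 'tcp_pos': array([ 279.80435568, -558.15448454,  241.45710189]), 'orientation': array([-9.00252355e-04,  9.73111708e-01,  2.30331740e-01, -2.88288571e-04]), 'contact_force': array([ 0.00987967, -0.00130376, -0.46649054]), 'ft_torque': array([-0.01440236,  0.02242752, -0.02227037]), 'grasp_force': 0.0, 'width': 0.9994046624078257}
top {'camera_matrix': array([[365.07561047,   0.        , 249.76603065],
       [  0.        , 365.07561047, 193.33952121],
       [  0.        ,   0.        ,   1.        ]]), 'rvec': array([ 2.12803924, -2.16327466,  0.12185558]), 'tvec': array([  26.75820727,  534.1546232 , 1023.10353016])}
stamp_big 0.58 [340, 166, 360, 184] 350.2 173.0 284
stamp_square 0.77 [24
[... 1088 characters left out ...]
tamp_oblong 0.81 [175, 234, 207, 266] 189.1 252.0 780
stamp_oblong 0.79 [136, 225, 168, 260] 148.8 241.1 767
stamp_oblong 0.66 [117, 195, 135, 238] 123.8 217.4 446
stamp_oblong 0.56 [86, 226, 115, 269] 98.0 248.2 615
stand_big 0.91 [325, 139, 351, 157] 337.6 147.0 325
stand_big 0.59 [187, 159, 224, 190] 204.1 175.7 730
stand_big 0.34 [114, 281, 152, 318] 132.7 300.5 1185
stand_small 0.59 [248, 163, 266, 175] 256.8 168.7 246
stand_small 0.23 [185, 289, 226, 320] 206.3 306.3 1112
stand_square 0.61 [110, 281, 151, 320] 132.2 300.7 1244
stand_oblong 0.73 [158, 202, 200, 231] 179.2 215.8 642
clip_dish 0.79 [184, 288, 225, 322] 205.7 306.7 1106
card_holder 0.95 [185, 160, 221, 194] 203.8 176.1 775
```

Run:
```python
import cv2
t=cv2.imread("pics/top0.png")[95:290,95:385];cv2.imwrite("pics/t1.png",cv2.resize(t,None,fx=2.75,fy=2.75,interpolation=cv2.INTER_CUBIC))
t=cv2.imread("pics/side0.png")[110:335,70:370];cv2.imwrite("pics/s1.png",cv2.resize(t,None,fx=2.6,fy=2.6,interpolation=cv2.INTER_CUBIC))
```

```text
(no output)
```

View pics/t1.png

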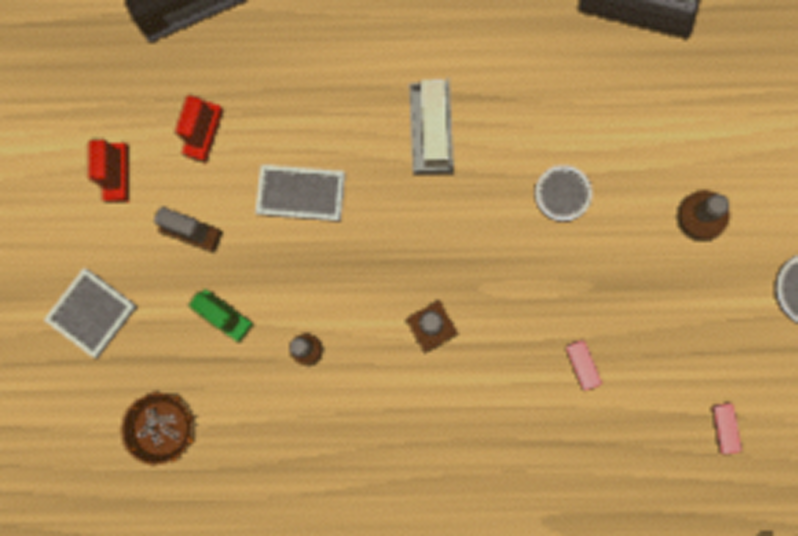

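View pics/s1.png

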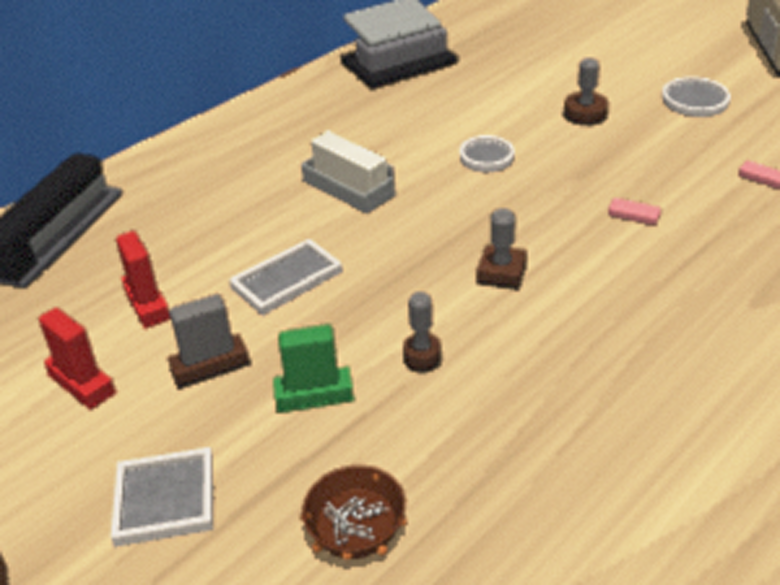

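Top crop (scale 2.75, offset 95): the stamps are big (702,216), small (309,349), square (431,326) and oblong, grey bar on a brown foot (187,228). Look-alikes for the oblong are red (108,170), red (200,128) and green (220,315). I choose the grey and brown one. In the side crop it is at (208,340), which already checks the choice close up. Trays: square (90,313), oblong (300,193), small (563,193), big about (825,290). Next I fit silhouettes in both views.

```bash
cat > fit.py <<'E'
import cv2,numpy as np
from scipy.optimize import minimize
from plant import camera_params
def proj(n,P):
    c=camera_params(n);return cv2.projectPoints(np.float64(P).reshape(-1,1,3),c["rvec"],c["tvec"],c["camera_matrix"],None)[0].reshape(-1,2)
def ray(n,u,v,z):
    c=camera_params(n);R=cv2.Rodrigues(c["rvec"])[0];K=c["camera_matrix"]
    d=R.T@np.linalg.solve(K,[u,v,1]);o=-R.T@c["tvec"].ravel();return (o+d*(z-o[2])/d[2])[:2]
a=np.linspace(0,2*np.pi,40,endpoint=False)
circ=lambda d:np.c_[np.cos(a),np.sin(a)]*d/2
rect=lambda w,h:np.array([[-1,-1],[1,-1],[1,1],[-1,1]])*[w/2,h/2]
def prism(s,z0,z1):return np.r_[np.c_[s,np.full(len(s),z0)],np.c_[s,np.full(len(s),z1)]]
def round_(foot,d):return [prism(foot,0,18),prism(circ(d*.6),18,41),prism(circ(d),38,69),prism(circ(d*.6),69,72)]
M={"stamp_big":round_(circ(54),24),"stamp_small":round_(circ(34),20),"stamp_square":round_(rect(42,42),24),
"stamp_oblong":[prism(rect(64,26),0,18),prism(rect(44,20),18,72)],
"stand_big":[prism(circ(82),0,11)],"stand_small":[prism(circ(62),0,11)],"stand_square":[prism(rect(70,70),0,11)],"stand_oblong":[prism(rect(92,54),0,11)]}
S=4
def fgmask(im):
    h=cv2.cvtColor(cv2.resize(im,None,fx=S,fy=S,interpolation=cv2.INTER_CUBIC),cv2.COLOR_RGB2HSV)
    return ((h[...,1]<75)|(h[...,2]<135)).astype(np.uint8)
def sil(n,parts,p,z,shape):
    c,s=np.cos(p[2]),np.sin(p[2]);m=np.zeros(shape,np.uint8)
    for P in parts:
        Q=P.copy();Q[:,:2]=P[:,:2]@np.array([[c,s],[-s,c]])+p[:2];Q[:,2]+=z
        uv=(proj(n,Q)+.5)*S-.5
        cv2.fillConvexPoly(m,cv2.convexHull(np.round(uv*16).astype(np.int32)),1,shift=4)
    return m
def fit(name,views,guess,yaws=(0,),z=0,pad=14):
    """views: {cam: fgmask}; returns cost(1-IoU),x,y,yaw"""
    crop={}
    def cost(p):
        t=0
        for n,f in views.items():
            m=sil(n,M[name],p,z,f.shape)
            if n not in crop:
                r=sil(n,M[name],[*guess,0],z,f.shape);crop[n]=cv2.dilate(r,np.ones((pad*S,pad*S)))
            g=f&crop[n];t+=1-(m&g).sum()/max(1,(m|g).sum())
        return t/len(views)
    best=None
    for y in yaws:
        p0=[*guess,y]
        r=minimize(cost,p0,method="Nelder-Mead",options=dict(initial_simplex=np.array([p0,[p0[0]+8,p0[1],y],[p0[0],p0[1]+8,y],[p0[0],p0[1],y+.3]]),xatol=.1,fatol=1e-4,maxiter=120))
        if best is None or r.fun<best[0]:best=(r.fun,*r.x)
    return np.round(best,3)
E
cat > m.py <<'E'
from fit import *
im={n:cv2.cvtColor(cv2.imread(f"pics/{n}0.png"),cv2.COLOR_BGR2RGB) for n in("top","side")}
F={n:fgmask(i) for n,i in im.items()}
c=lambda u,v,z:ray("top",95+u/2.75,95+v/2.75,z)
G={"stamp_big":c(702,216,10),"stamp_small":c(309,349,10),"stamp_square":c(431,326,10),"stamp_oblong":c(192,232,15),
"stand_big":c(825,290,10),"stand_small":c(563,193,10),"stand_square":c(90,313,10),"stand_oblong":c(300,193,10)}
for k,g in G.items():
    ys=(0,) if k.split("_")[1] in("big","small") else np.arange(0,np.pi/(2 if "square" in k else 1),.4)
    for v in(("top","side"),("top",),("side",)):
        r=fit(k,{n:F[n] for n in v},g,ys);print(k,v,r,np.hypot(r[1],r[2]).round())
print("dish",c(158,428,15),"card",c(432,126,20),"green",c(225,320,15),"red",c(115,175,15),c(205,130,15))
E
python3 m.py
```

```text
stamp_big ('top', 'side') [ 1.04000e-01  5.93624e+02 -2.81118e+02  1.25000e-01] 657.0
stamp_big ('top',) [ 6.20000e-02  5.93184e+02 -2.81052e+02  3.06000e-01] 656.0
stamp_big ('side',) [ 1.23000e-01  5.96318e+02 -2.84561e+02  3.67000e-01] 661.0
stamp_small ('top', 'side') [9.90000e-02 4.55951e+02 1.47819e+02 3.48000e-01] 479.0
stamp_small ('top',) [7.10000e-02 4.56121e+02 1.47678e+02 8.20000e-02] 479.0
stamp_small ('side',) [1.23000e-01 4.56962e+02 1.46970e+02 1.82000e-01] 480.0Traceback (most recent call last):
  File "m.py", line 10, in <module>
    r=fit(k,{n:F[n] for n in v},g,ys);print(k,v,r,np.hypot(r[1],r[2]).round())
  File "fit.py", line 42, in fit
    r=minimize(cost,p0,method="Nelder-Mead",options=dict(initial_simplex=np.array([p0,[p0[0]+8,p0[1],y],[p0[0],p0[1]+8,y],[p0[0],p0[1],y+.3]]),xatol=.1,fatol=1e-4,maxiter=120))
    res = _minimize_neldermead(fun, x0, args, callback, bounds=bounds,
                               **options)
    fxr = func(xr)
    fx = function(np.copy(x), *(wrapper_args + args))
  File "fit.py", line 34, in cost
    m=sil(n,M[name],p,z,f.shape)
  File "fit.py", line 25, in sil
    uv=(proj(n,Q)+.5)*S-.5
        ~~~~^^^^^
  File "fit.py", line 5, in proj
    c=camera_params(n);return cv2.projectPoints(np.float64(P).reshape(-1,1,3),c["rvec"],c["tvec"],c["camera_matrix"],None)[0].reshape(-1,2)
ValueError: time passes only in moves, steps and waits
```

```bash
sed -i 's/^from plant import camera_params/import functools,plant\ncamera_params=functools.cache(plant.camera_params)/' fit.py; time python3 m.py
```

```text
stamp_big ('top', 'side') [ 1.04000e-01  5.93624e+02 -2.81118e+02  1.25000e-01] 657.0
stamp_big ('top',) [ 6.20000e-02  5.93184e+02 -2.81052e+02  3.06000e-01] 656.0
stamp_big ('side',) [ 1.23000e-01  5.96318e+02 -2.84561e+02  3.67000e-01] 661.0
stamp_small ('top', 'side') [9.90000e-02 4.55951e+02 1.47819e+02 3.48000e-01] 479.0
stamp_small ('top',) [7.10000e-02 4.56121e+02 1.47678e+02 8.20000e-02] 479.0
stamp_small ('side',) [1.23000e-01 4.56962e+02 1.46970e+02 1.82000e-01] 480.0
stamp_square ('top', 'side') [8.60000e-02 4.78433e+02 1.35960e+01 5.28000e-01] 479.0
stamp_square ('top',) [6.20000e-02 4.77822e+02 1.42530e+01 5.09000e-01] 478.0
stamp_square ('side',) [1.00000e-01 4.79259e+02 1.21210e+01 5.07000e-01] 479.0
stamp_oblong ('top', 'side') [1.11000e-01 5.86825e+02 2.75345e+02 1.16400e+00] 648.0
stamp_oblong ('top',) [8.70000e-02 5.86347e+02 2.74540e+02 1.17700e+00] 647.0
stamp_oblong ('side',) [1.27000e-01 5.86763e+02 2.75085e+02 1.11400e+00] 648.0
stand_big ('top', 'side') [ 5.80000e-02  5.12570e+02 -3.98304e+02  3.80000e-02] 649.0
stand_big ('top',) [ 3.60000e-02  5.11512e+02 
[... 350 characters left out ...]
00e-02] 639.0
stand_square ('top', 'side') [3.10000e-02 5.00313e+02 3.82881e+02 9.28000e-01] 630.0
stand_square ('top',) [1.80000e-02 4.99707e+02 3.83922e+02 9.15000e-01] 630.0
stand_square ('side',) [1.10000e-02 5.00876e+02 3.82461e+02 9.27000e-01] 630.0
stand_oblong ('top', 'side') [4.60000e-02 6.28888e+02 1.54081e+02 1.47200e+00] 647.0
stand_oblong ('top',) [3.60000e-02 6.28433e+02 1.55797e+02 1.45900e+00] 647.0
stand_oblong ('side',) [1.60000e-02 6.29649e+02 1.53261e+02 1.47000e+00] 648.0
dish [374.08649676 303.94203069] card [695.13231115   8.84649087] green [487.41190346 234.05523517] red [648.48429359 356.60408273] [697.09647636 258.39594668]
real	0m47.268s
user	0m47.546s
sys	0m0.438s
```

```bash
cat > plan.py <<'E'
import sys,numpy as np
from plant import monitor
# usage: plan.py x,y,z,theta ...   prints scaled shift for each waypoint
s=monitor.sense();w,x,y,z=s["orientation"];th=2*np.arctan2(y,x);p=s["tcp_pos"]
print("now",p.round(1),"th",round(th,3),"t",round(s["clock"],2),"j",s["joint_pos"].round(2),"w",round(s["width"],3),"g",round(s["grasp_force"],1),"tilt",round(2*np.hypot(w,z),4))
for a in sys.argv[1:]:
    X,Y,Z,T=map(float,a.split(","));dx,dy=X-p[0],Y-p[1];c,sn=np.cos(th),np.sin(th)
    dt=(T-th+np.pi)%(2*np.pi)-np.pi
    print(a,np.round([(c*dx+sn*dy)/250,(sn*dx-c*dy)/250,-(Z-p[2])/250,-np.degrees(dt)/120],3).tolist())
E
python3 plan.py 437,-420,190,0.465 594,-282,150,0.465; cd pics; python3 -c "
import cv2;t=cv2.imread('top0.png');cv2.imwrite('t2.png',cv2.resize(t[60:380,300:512],None,fx=1.8,fy=1.8))"
```

```text
now [ 280.2 -558.7  242.3] th 0.465 t 1.1 j [ 1.14  0.69 -0.19  1.57  0.16  0.9  -0.22] w 1.001 g 0.0 tilt 0.0001
437,-420,190,0.465 [0.809, -0.215, 0.209, -0.0]
594,-282,150,0.465 [1.618, -0.427, 0.369, -0.0]
```

View pics/t2.png

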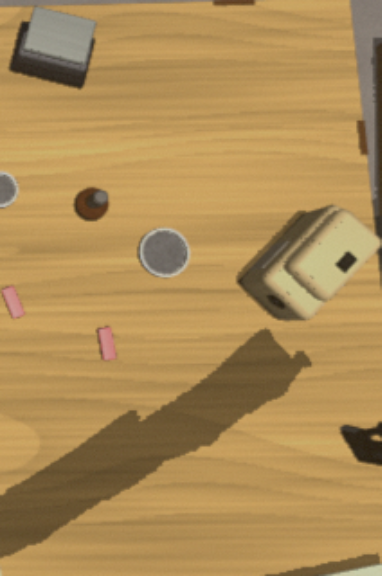

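Emit:
send_rows:
  targets:
    - [[0.2, -0.05, 0, -0.07, 1], [0.4, -0.1, 0, -0.14, 1], [0.6, -0.16, 0, -0.21, 1], [0.81, -0.21, 0, -0.28, 1], [1, -0.26, 0.1, -0.35, 1], [1, -0.427, 0.2, -0.351, 1], [1, -0.427, 0.3, -0.351, 1], [1, -0.427, 0.3, -0.351, 1], [1, -0.427, 0.3, -0.351, 1]]
  force: 40

```text
clock: 2.0
tcp_pos: [456.0, -352.4, 167.7]
orientation: [0.001, 0.826, 0.564, -0.0]
contact_force: [0.0, -0.6, 0.4]
width: 0.998
grasp_force: 0.0
```

```bash
python3 plan.py 594,-282,150,1.2 594,-282,47,1.2
```

```text
now [ 456.  -352.4  167.7] th 1.199 t 2.0 j [ 0.77  0.74 -0.34  1.78  0.36  0.68 -0.14] w 0.998 g 0.0 tilt 0.0011
594,-282,150,1.2 [0.463, 0.412, 0.071, -0.001]
594,-282,47,1.2 [0.463, 0.412, 0.483, -0.001]
```

Emit:
send_rows:
  targets:
    - [[0.2, 0.18, 0.03, 0, 1], [0.36, 0.32, 0.07, 0, 1], [0.463, 0.412, 0.07, 0, 1], [0.463, 0.412, 0.07, 0, 1], [0.463, 0.412, 0.18, 0, 1], [0.463, 0.412, 0.3, 0, 1], [0.463, 0.412, 0.42, 0, 1], [0.463, 0.412, 0.483, 0, 1], [0.463, 0.412, 0.483, 0, 1], [0.463, 0.412, 0.483, 0, 1]]

```text
clock: 3.0
tcp_pos: [594.7, -281.8, 48.0]
orientation: [0.001, 0.826, 0.564, 0.001]
contact_force: [1.0, 0.0, 0.3]
width: 0.995
grasp_force: 0.0
```

Emit:
send_rows:
  targets:
    - [[0, 0, 0, 0, 0], [0, 0, 0, 0, 0], [0, 0, 0, 0, 0], [0, 0, 0, 0, 0], [0, 0, 0, 0, 0], [0, 0, 0, 0, 0], [0, 0, 0, 0, 0], [0, 0, 0, 0, 0], [0, 0, 0, 0, 0], [0, 0, 0, 0, 0]]

```text
clock: 4.0
tcp_pos: [594.1, -280.8, 47.0]
orientation: [0.0, 0.825, 0.565, 0.0]
contact_force: [-1.1, -0.1, 5.1]
width: 0.27
grasp_force: 39.4
```

```bash
python3 plan.py 594,-282,150,1.2 512.5,-398,150,1.2 512.5,-398,52.5,1.2
```

```text
now [ 594.1 -280.8   47. ] th 1.2 t 4.0 j [ 0.51  0.99 -0.26  1.58  0.38  0.62 -0.33] w 0.27 g 39.4 tilt 0.0008
594,-282,150,1.2 [-0.005, 0.002, -0.412, -0.0]
512.5,-398,150,1.2 [-0.555, -0.134, -0.412, -0.0]
512.5,-398,52.5,1.2 [-0.555, -0.134, -0.022, -0.0]
```

Emit:
send_rows:
  targets:
    - [[0, 0, -0.05, 0, 0], [0, 0, -0.15, 0, 0], [0, 0, -0.28, 0, 0], [-0.06, -0.015, -0.38, 0, 0], [-0.16, -0.04, -0.41, 0, 0], [-0.28, -0.07, -0.41, 0, 0], [-0.4, -0.1, -0.41, 0, 0], [-0.5, -0.12, -0.41, 0, 0], [-0.555, -0.134, -0.41, 0, 0], [-0.555, -0.134, -0.41, 0, 0], [-0.555, -0.134, -0.38, 0, 0], [-0.555, -0.134, -0.3, 0, 0]]

```text
clock: 5.2
tcp_pos: [515.4, -396.0, 122.8]
orientation: [0.002, 0.825, 0.566, 0.002]
contact_force: [1.1, -0.1, -1.4]
width: 0.267
grasp_force: 39.4
```

```bash
cat > look.py <<'E'
import sys
from fit import *
from plant import capture
# look.py name x y z theta : fit a stamp with foot at z in top and side views
k=sys.argv[1];x,y,z,t=map(float,sys.argv[2:])
F={}
for n in("top","side"):
    i=capture(n);cv2.imwrite(f"pics/{n}_{k}_{z:.0f}.png",i[...,::-1]);F[n]=fgmask(i)
print(k,fit(k,F,(x,y),(t,),z,8),fit(k,{"side":F["side"]},(x,y),(t,),z,8))
E
python3 plan.py 512.5,-398,52.8,1.2
```

```text
now [ 515.4 -396.   122.8] th 1.203 t 5.2 j [ 0.76  0.88 -0.33  1.58  0.37  0.74 -0.1 ] w 0.267 g 39.4 tilt 0.0051
512.5,-398,52.8,1.2 [-0.012, -0.008, 0.28, 0.001]
```

Emit:
send_rows:
  targets:
    - [[0, 0, 0.08, 0, 0], [0, 0, 0.16, 0, 0], [0, 0, 0.23, 0, 0], [0, 0, 0.25, 0, 0], [0, 0, 0.25, 0, 0]]

```text
clock: 5.7
tcp_pos: [513.0, -395.6, 58.1]
orientation: [-0.001, 0.825, 0.566, 0.0]
contact_force: [-0.5, 0.1, -1.5]
width: 0.268
grasp_force: 39.3
```

```bash
python3 plan.py 512.5,-398,52.8,1.2
```

```text
now [ 513.  -395.6   58.1] th 1.202 t 5.7 j [ 0.74  0.97 -0.29  1.6   0.41  0.63 -0.13] w 0.268 g 39.3 tilt 0.0022
512.5,-398,52.8,1.2 [-0.01, 0.002, 0.021, 0.001]
```

Emit:
send_rows:
  targets:
    - [[-0.008, 0, 0.01, 0, 0], [-0.008, 0, 0.021, 0, 0], [-0.008, 0, 0.021, 0, 0], [-0.008, 0, 0.021, 0, 0.5], [-0.008, 0, 0.021, 0, 0.8], [-0.008, 0, 0.021, 0, 1], [-0.008, 0, 0.021, 0, 1], [-0.008, 0, 0, 0, 1], [-0.008, 0, -0.1, 0, 1], [-0.008, 0, -0.25, 0, 1], [-0.008, 0, -0.4, 0, 1], [-0.008, 0, -0.4, 0, 1]]

```text
clock: 6.9
tcp_pos: [515.0, -401.5, 165.2]
orientation: [0.005, 0.825, 0.564, 0.002]
contact_force: [0.7, -0.1, 0.2]
width: 0.998
grasp_force: 0.0
```

```bash
python3 look.py stamp_big 512.5 -398 5 0; python3 plan.py 456,-190,200,1.57
```

```text
stamp_big [ 4.37000e-01  5.04768e+02 -3.87408e+02  1.94000e-01] [ 3.8600e-01  4.9906e+02 -3.7931e+02  1.6000e-01]
now [ 512.  -400.1  160.4] th 1.2 t 7.0 j [ 0.78  0.83 -0.35  1.56  0.35  0.81 -0.08] w 1.004 g 0.0 tilt 0.0025
456,-190,200,1.57 [0.702, -0.513, -0.158, -0.177]
```

Emit:
send_rows:
  targets:
    - [[0.15, -0.1, -0.05, -0.04, 1], [0.35, -0.25, -0.1, -0.1, 1], [0.52, -0.38, -0.15, -0.15, 1], [0.7, -0.51, -0.15, -0.177, 1], [0.85, -0.6, -0.15, -0.177, 1], [1, -0.65, -0.15, -0.177, 1], [1, -0.65, -0.15, -0.177, 1], [1, -0.65, -0.15, -0.177, 1]]

```text
clock: 7.8
tcp_pos: [450.1, -106.0, 196.0]
orientation: [-0.001, 0.706, 0.709, -0.0]
contact_force: [-0.3, -0.3, -0.5]
width: 0.998
grasp_force: 0.0
```

```bash
python3 plan.py 456,148,150,1.57 456,148,47,1.57
python3 - <<'E'
from plant import capture;import cv2,numpy as np
i=capture("side")[110:190,270:380][...,::-1];j=capture("top")[160:250,340:450][...,::-1]
cv2.imwrite("pics/b1.png",np.hstack([cv2.resize(a,(390,300),interpolation=cv2.INTER_CUBIC) for a in(i,j)]))
E
```

```text
now [ 450.1 -106.   196. ] th 1.575 t 7.8 j [ 0.4   0.58 -0.41  2.08  0.43  0.56 -0.31] w 0.998 g 0.0 tilt 0.0019
456,148,150,1.57 [1.016, 0.028, 0.184, 0.003]
456,148,47,1.57 [1.016, 0.028, 0.596, 0.003]
```

View pics/b1.png

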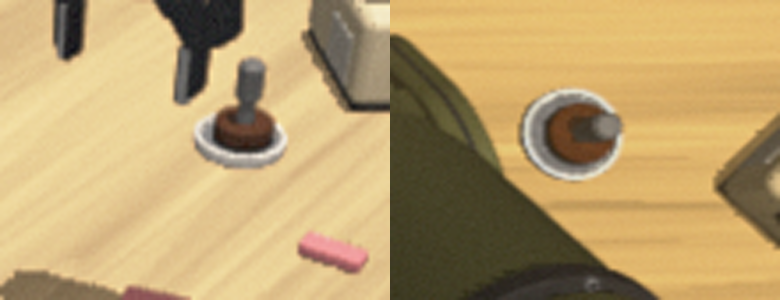

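The side crop shows the big stamp upright and inside its rim at about (243,130). I'll check it numerically at the end. Next is the small stamp.

Emit:
send_rows:
  targets:
    - [[0.1, 0, 0.02, 0, 1], [0.3, 0.01, 0.06, 0, 1], [0.5, 0.01, 0.1, 0, 1], [0.7, 0.02, 0.15, 0, 1], [0.88, 0.028, 0.18, 0, 1], [1, 0.028, 0.18, 0, 1], [1, 0.028, 0.18, 0, 1], [1, 0.028, 0.18, 0, 1], [1, 0.028, 0.18, 0, 1]]

```text
clock: 8.8
tcp_pos: [458.1, 139.2, 151.2]
orientation: [0.001, 0.709, 0.706, -0.001]
contact_force: [-0.8, -0.2, -0.9]
width: 0.999
grasp_force: 0.0
```

```bash
python3 plan.py 456,148,47,1.57
```

```text
now [458.1 139.2 151.2] th 1.566 t 8.8 j [-0.22  0.67 -0.28  2.08  0.41  0.45 -0.82] w 0.999 g 0.0 tilt 0.0023
456,148,47,1.57 [0.035, -0.009, 0.417, -0.002]
```

Emit:
send_rows:
  targets:
    - [[0.02, -0.005, 0.05, 0, 1], [0.02, -0.005, 0.15, 0, 1], [0.02, -0.005, 0.2, 0, 1], [0.02, -0.005, 0.2, 0, 1], [0.02, -0.005, 0.2, 0, 1]]

```text
clock: 9.3
tcp_pos: [456.8, 145.6, 101.7]
orientation: [0.0, 0.708, 0.706, -0.0]
contact_force: [0.3, -0.2, 0.0]
width: 0.998
grasp_force: 0.0
```

```bash
python3 plan.py 456,148,47,1.57
```

```text
now [456.8 145.6 101.7] th 1.568 t 9.3 j [-0.28  0.76 -0.2   2.11  0.46  0.31 -0.87] w 0.998 g 0.0 tilt 0.001
456,148,47,1.57 [0.01, -0.003, 0.219, -0.001]
```

Emit:
send_rows:
  targets:
    - [[0.007, -0.003, 0.1, 0, 1], [0.007, -0.003, 0.18, 0, 1], [0.007, -0.003, 0.218, 0, 1], [0.007, -0.003, 0.218, 0, 1], [0.007, -0.003, 0.218, 0, 0.4], [0.007, -0.003, 0.218, 0, 0], [0.007, -0.003, 0.218, 0, 0], [0.007, -0.003, 0.218, 0, 0], [0.007, -0.003, 0.218, 0, 0], [0.007, -0.003, 0.218, 0, 0], [0.007, -0.003, 0.218, 0, 0], [0.007, -0.003, 0.218, 0, 0]]

```text
clock: 10.5
tcp_pos: [456.0, 149.0, 47.4]
orientation: [0.0, 0.707, 0.707, 0.0]
contact_force: [-0.1, 0.3, 4.8]
width: 0.224
grasp_force: 38.9
```

```bash
python3 plan.py 456,148,150,1.57 540,8,150,1.57 623.3,-133,150,1.57
```

```text
now [456.  149.   47.4] th 1.571 t 10.5 j [-0.35  0.87 -0.1   2.13  0.51  0.17 -0.92] w 0.224 g 38.9 tilt 0.0008
456,148,150,1.57 [-0.004, 0.0, -0.41, 0.0]
540,8,150,1.57 [-0.564, 0.336, -0.41, 0.0]
623.3,-133,150,1.57 [-1.128, 0.669, -0.41, 0.0]
```

Emit:
send_rows:
  targets:
    - [[0, 0, -0.06, 0, 0], [0, 0, -0.18, 0, 0], [0, 0, -0.32, 0, 0], [-0.05, 0.03, -0.42, 0, 0], [-0.16, 0.1, -0.44, 0, 0], [-0.3, 0.18, -0.44, 0, 0], [-0.45, 0.27, -0.44, 0, 0], [-0.6, 0.36, -0.44, 0, 0], [-0.75, 0.45, -0.44, 0, 0], [-0.88, 0.53, -0.44, 0, 0], [-0.97, 0.6, -0.44, 0, 0], [-0.97, 0.65, -0.44, 0, 0]]

```text
clock: 11.7
tcp_pos: [618.3, -100.1, 156.2]
orientation: [0.001, 0.71, 0.704, -0.002]
contact_force: [-1.0, -0.4, -0.2]
width: 0.221
grasp_force: 39.1
```

```bash
python3 plan.py 623.3,-133,150,1.57 623.3,-133,70,1.57
```

```text
now [ 618.3 -100.1  156.2] th 1.563 t 11.7 j [ 0.31  0.82 -0.41  1.63  0.43  0.78 -0.3 ] w 0.221 g 39.1 tilt 0.0042
623.3,-133,150,1.57 [-0.131, 0.021, 0.025, -0.003]
623.3,-133,70,1.57 [-0.131, 0.021, 0.345, -0.003]
```

Emit:
send_rows:
  targets:
    - [[-0.05, 0, 0, 0, 0], [-0.1, 0.015, 0.05, 0, 0], [-0.14, 0.02, 0.12, 0, 0], [-0.14, 0.02, 0.2, 0, 0], [-0.14, 0.02, 0.28, 0, 0], [-0.14, 0.02, 0.33, 0, 0], [-0.14, 0.02, 0.33, 0, 0], [-0.14, 0.02, 0.33, 0, 0]]

```text
clock: 12.5
tcp_pos: [623.0, -128.5, 74.3]
orientation: [-0.0, 0.707, 0.707, -0.0]
contact_force: [0.3, -0.3, -0.0]
width: 0.226
grasp_force: 39.1
```

```bash
python3 plan.py 623.3,-133.3,53,1.57
```

```text
now [ 623.  -128.5   74.3] th 1.571 t 12.5 j [ 0.33  0.94 -0.36  1.64  0.49  0.65 -0.29] w 0.226 g 39.1 tilt 0.0005
623.3,-133.3,53,1.57 [-0.019, 0.001, 0.085, 0.0]
```

Emit:
send_rows:
  targets:
    - [[-0.018, 0, 0.03, 0, 0], [-0.018, 0, 0.06, 0, 0], [-0.018, 0, 0.08, 0, 0], [-0.018, 0, 0.086, 0, 0], [-0.018, 0, 0.086, 0, 0], [-0.018, 0, 0.086, 0, 0.4], [-0.018, 0, 0.086, 0, 0.7], [-0.018, 0, 0.086, 0, 1], [-0.018, 0, 0.07, 0, 1], [-0.018, 0, -0.05, 0, 1], [-0.018, 0, -0.2, 0, 1], [-0.018, 0, -0.35, 0, 1]]

```text
clock: 13.7
tcp_pos: [622.9, -133.0, 163.3]
orientation: [-0.0, 0.707, 0.707, -0.0]
contact_force: [0.8, -0.4, 0.5]
width: 1.0
grasp_force: 0.0
```

```bash
python3 plan.py 478.5,13.5,150,1.7
```

```text
now [ 622.9 -133.   163.3] th 1.571 t 13.7 j [ 0.36  0.82 -0.42  1.59  0.43  0.82 -0.23] w 1.0 g 0.0 tilt 0.0007
478.5,13.5,150,1.7 [0.586, -0.577, 0.053, -0.062]
```

Emit:
send_rows:
  targets:
    - [[0.06, -0.06, -0.04, -0.01, 1], [0.2, -0.2, 0, -0.03, 1], [0.34, -0.34, 0.03, -0.06, 1], [0.48, -0.47, 0.05, -0.062, 1], [0.57, -0.56, 0.053, -0.062, 1], [0.586, -0.577, 0.053, -0.062, 1], [0.586, -0.577, 0.1, -0.062, 1], [0.586, -0.577, 0.2, -0.062, 1], [0.586, -0.577, 0.24, -0.062, 1], [0.586, -0.577, 0.24, -0.062, 1], [0.586, -0.577, 0.24, -0.062, 1]]

```text
clock: 14.8
tcp_pos: [479.4, 13.2, 102.4]
orientation: [0.0, 0.66, 0.751, 0.0]
contact_force: [-0.4, -0.2, 0.3]
width: 1.001
grasp_force: 0.0
```

```bash
python3 plan.py 478.5,13.5,47,1.7
```

```text
now [479.4  13.2 102.4] th 1.7 t 14.8 j [ 0.04  0.76 -0.27  2.11  0.59  0.34 -0.58] w 1.001 g 0.0 tilt 0.0005
478.5,13.5,47,1.7 [0.002, -0.003, 0.221, -0.0]
```

Emit:
send_rows:
  targets:
    - [[0.002, -0.003, 0.1, 0, 1], [0.002, -0.003, 0.18, 0, 1], [0.002, -0.003, 0.22, 0, 1], [0.002, -0.003, 0.22, 0, 1], [0.002, -0.003, 0.22, 0, 0.4], [0.002, -0.003, 0.22, 0, 0], [0.002, -0.003, 0.22, 0, 0], [0.002, -0.003, 0.22, 0, 0], [0.002, -0.003, 0.22, 0, 0], [0.002, -0.003, 0.22, 0, 0], [0.002, -0.003, 0.22, 0, 0], [0.002, -0.003, 0.22, 0, 0]]

```text
clock: 16.0
tcp_pos: [478.5, 13.8, 47.6]
orientation: [0.0, 0.66, 0.751, 0.0]
contact_force: [-0.5, 0.2, 5.5]
width: 0.269
grasp_force: 38.9
```

```bash
python3 plan.py 478.5,13.5,155,1.7 490,200,160,1.9 500.3,383,160,2.105
```

```text
now [478.5  13.8  47.6] th 1.7 t 16.0 j [-0.04  0.87 -0.14  2.13  0.65  0.18 -0.65] w 0.269 g 38.9 tilt 0.0011
478.5,13.5,155,1.7 [-0.001, -0.0, -0.43, 0.0]
490,200,160,1.9 [0.733, 0.142, -0.45, -0.095]
500.3,383,160,2.105 [1.453, 0.277, -0.45, -0.193]
```

Emit:
send_rows:
  targets:
    - [[0, 0, -0.06, 0, 0], [0, 0, -0.18, 0, 0], [0, 0, -0.32, 0, 0], [0, 0, -0.42, 0, 0], [0.06, 0.01, -0.46, -0.01, 0], [0.18, 0.03, -0.46, -0.03, 0], [0.32, 0.06, -0.46, -0.05, 0], [0.47, 0.09, -0.46, -0.07, 0], [0.62, 0.12, -0.46, -0.09, 0], [0.77, 0.15, -0.46, -0.12, 0], [0.88, 0.17, -0.46, -0.14, 0], [0.95, 0.18, -0.46, -0.16, 0]]

```text
clock: 17.2
tcp_pos: [491.5, 258.0, 162.0]
orientation: [-0.0, 0.523, 0.852, 0.001]
contact_force: [0.3, -1.0, -0.7]
width: 0.268
grasp_force: 39.4
```

```bash
python3 plan.py 500.3,383,160,2.105 500.3,383,75,2.105
```

```text
now [491.5 258.  162. ] th 2.04 t 17.2 j [-0.28  0.74 -0.48  1.85  0.52  0.68 -0.6 ] w 0.268 g 39.4 tilt 0.0015
500.3,383,160,2.105 [0.43, 0.258, 0.008, -0.031]
500.3,383,75,2.105 [0.43, 0.258, 0.348, -0.031]
```

Emit:
send_rows:
  targets:
    - [[0.1, 0.06, 0, -0.01, 0], [0.22, 0.13, 0, -0.02, 0], [0.33, 0.2, 0, -0.031, 0], [0.4, 0.24, 0, -0.031, 0], [0.43, 0.258, 0.04, -0.031, 0], [0.43, 0.258, 0.12, -0.031, 0], [0.43, 0.258, 0.22, -0.031, 0], [0.43, 0.258, 0.31, -0.031, 0], [0.43, 0.258, 0.345, -0.031, 0], [0.43, 0.258, 0.345, -0.031, 0], [0.43, 0.258, 0.345, -0.031, 0]]

```text
clock: 18.3
tcp_pos: [502.0, 379.8, 76.2]
orientation: [0.0, 0.498, 0.867, 0.0]
contact_force: [0.6, 0.3, -0.6]
width: 0.273
grasp_force: 39.4
```

```bash
python3 plan.py 500.3,383,53,2.105
```

```text
now [502.  379.8  76.2] th 2.1 t 18.3 j [-0.49  0.94 -0.42  1.66  0.57  0.67 -0.69] w 0.273 g 39.4 tilt 0.0005
500.3,383,53,2.105 [0.014, 0.001, 0.093, -0.002]
```

Emit:
send_rows:
  targets:
    - [[0.013, 0, 0.03, 0, 0], [0.013, 0, 0.06, 0, 0], [0.013, 0, 0.085, 0, 0], [0.013, 0, 0.093, 0, 0], [0.013, 0, 0.093, 0, 0], [0.013, 0, 0.093, 0, 0.4], [0.013, 0, 0.093, 0, 0.7], [0.013, 0, 0.093, 0, 1], [0.013, 0, 0.07, 0, 1], [0.013, 0, -0.05, 0, 1], [0.013, 0, -0.2, 0, 1], [0.013, 0, -0.35, 0, 1]]

```text
clock: 19.5
tcp_pos: [499.6, 382.8, 164.6]
orientation: [-0.0, 0.497, 0.868, -0.0]
contact_force: [0.9, 0.7, 0.6]
width: 1.002
grasp_force: 0.0
```

```bash
python3 plan.py 586.8,275.3,150,1.164
```

```text
now [499.6 382.8 164.6] th 2.101 t 19.5 j [-0.46  0.83 -0.49  1.61  0.49  0.83 -0.63] w 1.002 g 0.0 tilt 0.0007
586.8,275.3,150,1.164 [-0.547, 0.084, 0.058, 0.447]
```

Emit:
send_rows:
  targets:
    - [[-0.08, 0.01, 0, 0.07, 1], [-0.16, 0.02, 0, 0.14, 1], [-0.25, 0.04, 0, 0.21, 1], [-0.35, 0.06, 0, 0.28, 1], [-0.46, 0.07, 0, 0.35, 1], [-0.53, 0.084, 0, 0.42, 1], [-0.547, 0.084, 0.05, 0.447, 1], [-0.547, 0.084, 0.05, 0.447, 1], [-0.547, 0.084, 0.06, 0.447, 1], [-0.547, 0.084, 0.06, 0.447, 1]]

```text
clock: 20.5
tcp_pos: [586.4, 276.7, 148.5]
orientation: [-0.0, 0.835, 0.551, 0.0]
contact_force: [-0.9, 0.5, -0.8]
width: 0.999
grasp_force: 0.0
```

```bash
python3 plan.py 586.8,275.3,47,1.164
```

```text
now [586.4 276.7 148.5] th 1.167 t 20.5 j [-0.38  0.84 -0.25  1.57  0.27  0.77 -1.15] w 0.999 g 0.0 tilt 0.001
586.8,275.3,47,1.164 [-0.005, 0.004, 0.406, 0.001]
```

Emit:
send_rows:
  targets:
    - [[-0.004, 0.002, 0.08, 0, 1], [-0.004, 0.002, 0.2, 0, 1], [-0.004, 0.002, 0.32, 0, 1], [-0.004, 0.002, 0.39, 0, 1], [-0.004, 0.002, 0.406, 0, 1], [-0.004, 0.002, 0.406, 0, 0.4], [-0.004, 0.002, 0.406, 0, 0], [-0.004, 0.002, 0.406, 0, 0], [-0.004, 0.002, 0.406, 0, 0], [-0.004, 0.002, 0.406, 0, 0], [-0.004, 0.002, 0.406, 0, 0], [-0.004, 0.002, 0.406, 0, 0]]

```text
clock: 21.7
tcp_pos: [587.8, 274.7, 47.8]
orientation: [0.0, 0.835, 0.55, 0.001]
contact_force: [-0.7, -0.2, 6.5]
width: 0.229
grasp_force: 39.8
```

```bash
python3 plan.py 586.8,275.3,150,1.164 629,154,150,1.472
```

```text
now [587.8 274.7  47.8] th 1.164 t 21.7 j [-0.4   0.98 -0.21  1.61  0.32  0.59 -1.19] w 0.229 g 39.8 tilt 0.0016
586.8,275.3,150,1.164 [0.001, -0.005, -0.409, 0.0]
629,154,150,1.472 [-0.378, 0.342, -0.409, -0.147]
```

Emit:
send_rows:
  targets:
    - [[0, 0, -0.06, 0, 0], [0, 0, -0.18, 0, 0], [0, 0, -0.32, 0, 0], [0, 0, -0.4, 0, 0], [-0.06, 0.05, -0.42, -0.02, 0], [-0.16, 0.14, -0.42, -0.06, 0], [-0.27, 0.24, -0.42, -0.1, 0], [-0.35, 0.32, -0.42, -0.13, 0], [-0.378, 0.342, -0.4, -0.147, 0], [-0.378, 0.342, -0.32, -0.147, 0], [-0.378, 0.342, -0.2, -0.147, 0], [-0.378, 0.342, -0.12, -0.147, 0]]

```text
clock: 22.9
tcp_pos: [627.6, 153.1, 75.9]
orientation: [-0.0, 0.741, 0.671, -0.001]
contact_force: [-0.4, -0.3, -0.9]
width: 0.229
grasp_force: 39.0
```

Emit:
send_rows:
  targets:
    - [[0, 0, 0, 0, 0], [0, 0, 0, 0, 0], [0, 0, 0, 0, 0]]

```text
clock: 23.2
tcp_pos: [629.4, 154.3, 78.5]
orientation: [0.001, 0.741, 0.671, 0.001]
contact_force: [0.2, -0.7, -0.8]
width: 0.228
grasp_force: 38.9
```

```bash
python3 plan.py 629,154,53,1.472
```

```text
now [629.4 154.3  78.5] th 1.472 t 23.2 j [-0.14  0.94 -0.32  1.6   0.43  0.66 -0.77] w 0.228 g 38.9 tilt 0.0027
629,154,53,1.472 [-0.001, -0.001, 0.102, 0.0]
```

Emit:
send_rows:
  targets:
    - [[0, 0, 0.03, 0, 0], [0, 0, 0.06, 0, 0], [0, 0, 0.09, 0, 0], [0, 0, 0.101, 0, 0], [0, 0, 0.101, 0, 0], [0, 0, 0.101, 0, 0.4], [0, 0, 0.101, 0, 0.7], [0, 0, 0.101, 0, 1], [0, 0, 0.08, 0, 1], [0, 0, -0.05, 0, 1], [0, 0, -0.2, 0, 1], [0, 0, -0.35, 0, 1]]

```text
clock: 24.4
tcp_pos: [628.0, 153.8, 165.4]
orientation: [-0.0, 0.741, 0.671, -0.0]
contact_force: [0.9, -0.6, -0.9]
width: 0.998
grasp_force: 0.0
```

Emit:
send_rows:
  targets:
    - [[0, 0, -0.15, 0, 1], [-0.2, -0.2, -0.3, 0, 1], [-0.4, -0.4, -0.4, 0, 1], [-0.5, -0.6, -0.4, 0, 1], [-0.5, -0.7, -0.4, 0, 1], [-0.5, -0.7, -0.4, 0, 1]]

```text
clock: 25.0
tcp_pos: [438.0, 44.6, 264.9]
orientation: [0.0, 0.741, 0.671, -0.001]
contact_force: [1.2, 0.8, -0.2]
width: 1.003
grasp_force: 0.0
```

```bash
python3 plan.py
python3 - <<'E'
from plant import capture;import cv2
for n in("top","side"):cv2.imwrite(f"pics/{n}9.png",capture(n)[...,::-1])
t=cv2.imread("pics/top9.png")[95:290,95:425];cv2.imwrite("pics/t9.png",cv2.resize(t,None,fx=2.4,fy=2.4,interpolation=cv2.INTER_CUBIC))
t=cv2.imread("pics/side9.png")[110:335,70:370];cv2.imwrite("pics/s9.png",cv2.resize(t,None,fx=2.6,fy=2.6,interpolation=cv2.INTER_CUBIC))
E
```

```text
now [438.   44.6 264.9] th 1.471 t 25.0 j [ 0.11  0.45 -0.46  2.06  0.3   0.71 -0.64] w 1.003 g 0.0 tilt 0.003
```

View pics/t9.png

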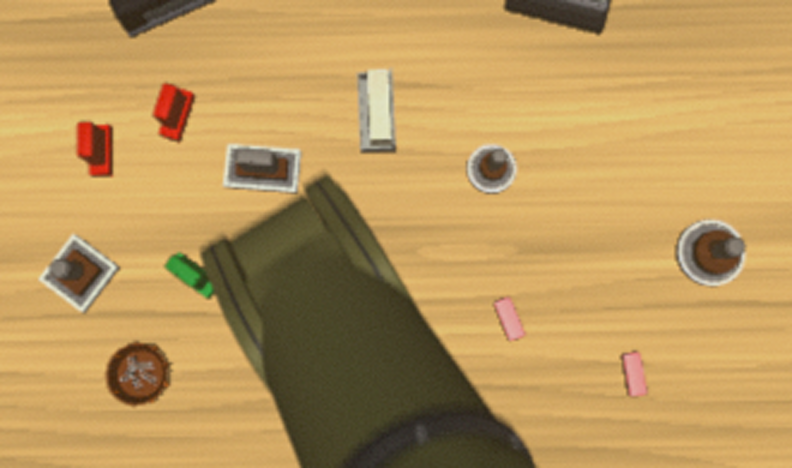

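View pics/s9.png

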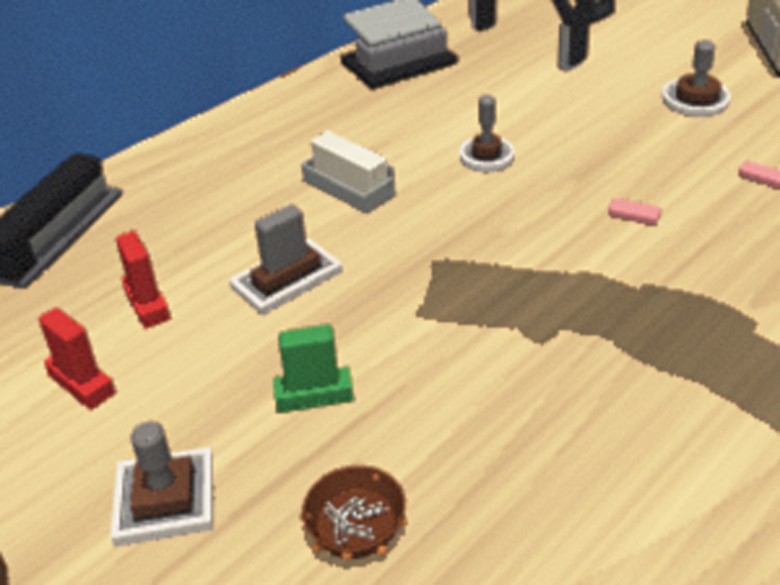

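All four stamps stand inside their trays. Top crop: big (715,250), small (491,167), square (77,268), oblong (262,166). One numerical check of the brown feet follows.

Run:
```python
from fit import *
F={}
for n in("top","side"):
    h=cv2.cvtColor(cv2.resize(cv2.imread(f"pics/{n}9.png"),None,fx=S,fy=S,interpolation=cv2.INTER_CUBIC),cv2.COLOR_BGR2HSV)
    F[n]=((h[...,1]>75)&(h[...,2]<135)).astype(np.uint8)
G={"stamp_big":(512.6,-398.3,0),"stamp_small":(623.3,-133.3,0),"stamp_square":(500.3,382.9,.928),"stamp_oblong":(628.9,154.1,1.472)}
for k,g in G.items():
    M[k]=M[k][:1]
    r=fit(k,F,g[:2],(g[2],),5,6);print(k,r,"off",np.round(r[1:3]-g[:2],1))
```

```text
stamp_big [ 2.94000e-01  5.12073e+02 -4.01592e+02  8.60000e-02] off [-0.5 -3.3]
stamp_small [ 3.8800e-01  6.2340e+02 -1.3314e+02  1.5000e-01] off [0.1 0.2]
stamp_square [3.05000e-01 4.98762e+02 3.82721e+02 9.49000e-01] off [-1.5 -0.2]
stamp_oblong [5.92000e-01 6.26937e+02 1.55041e+02 1.54800e+00] off [-2.   0.9]
```

All offsets are well below 14 mm, so I'm handing the job in.

```bash
python3 -c "
from plant import env;print(env.finish_job())"
```

```text
the job is handed in; nothing more can be done
None
```

I handed the job in at about 25 s with each stamp upright in its own tray, measured within 4 mm of the tray's centre, the arm clear of everything, and the clip dish and card holder untouched; the hand-in returned no verdict.

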